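# Tare the balance touch-free with its draught lid shut

### The job

Tare the empty beaker that stands in the balance: with the fingertips, gently push the glass top lid by its grip bar until the lid is fully shut (it shuts towards the front panel), then point the fingertips straight down at the left-hand of the two round sensor windows on the front panel (left as you face the panel) and hold them two or three centimetres above it, touching nothing, for at least two seconds with the lid still shut. Then push the lid fully back open by the same bar, ready for the sample, and leave it. Grip and lift nothing, never reach down over the right-hand window, do not touch the front panel or the beaker, and leave everything else on the bench where it stands.

Things in the scene. Friction and masses are not known exactly. Their poses are not given: they have to be found in the camera images.
- lid (a joint): the sliding glass top lid of the balance: 0 = fully shut (against its front stop), 0.10 m = fully open (against its back stop); it grows as the lid slides towards the back of the balance, along the balance's own +x. It starts partly open. It stays where it is left; sliding it takes about 2 N.
- grip_bar (a point): middle of the top edge of the upright grey grip bar on the lid; it moves with the lid. The bar is 80 mm long (balance's y), 10 mm thick (balance's x), and stands 22 mm above the lid's level glass, 18 mm behind the glass's front edge (a foot plate, 22 mm by 92 mm, stands 3 mm proud of the glass round it). Push its back face to shut the lid, its front face to open it. Axes as the balance's.
- balance: white laboratory balance, 250 mm deep (x), 150 mm wide (y), fixed; origin on the bench under its middle; its x points from front panel to back (away from the robot, within 0.15 rad), y to the left as you face the panel, z up. The glass chamber stands at x -30 to +115 mm; the lid's glass on it tops at z = 154 mm, the grip bar at 176 mm. The open lid overhangs the back by up to 100 mm.
- panel: the balance's low front panel with a display, four keys and two round sensor windows: x -127 to -39 mm of the balance, 150 mm wide, 34 mm high (windows and display 38 mm); it must not be touched. Origin on the bench at x = -83 mm of the balance. Mind the wire grid that stands upright right of the balance, at world y = -0.28, from x = 0.43 on, up to 0.95 m high.
- tare_window (a point): centre of the top face of the left-hand touch-free sensor window (+y side of the balance), a black disc of 25 mm in a bright ring of 30 mm, level, 38 mm above the bench, 75 mm in front of the glass chamber (at x = -105, y = +55 mm of the balance): fingertips held above it tare the balance
- print_window (a point): centre of the top face of the right-hand sensor window, same shape, at x = -105, y = -55 mm of the balance: it prints and is not to be set off
- weighing_beaker: the small empty clear beaker, 45 mm wide and 55 mm high, standing on the steel pan inside the glass chamber; origin at the centre of its underside, 64 mm above the bench
- salt_jar: reagent jar with a white screw lid, 64 mm wide, 114 mm high, left of the balance; a bystander; origin at the centre of its underside
- flask_ring: flat black rubber ring, 70 mm wide, 18 mm high, left of the jar; a bystander; origin at the centre of its underside
- sample_cup: clear cup with a pink filling, 94 mm wide, 104 mm high; a bystander; origin at the centre of its underside
- pen: slim pen lying near the front edge, 145 mm long, 9 mm thick; a bystander; origin at its middle on the bench
- stopper: black rubber stopper, 24 mm wide and high; a bystander; origin at the centre of its underside
- burette_b: large clear glass burette fixed left of the balance: bottle 165 mm wide, 290 mm high, centred 64 mm behind its origin (+x); over it a 28 mm column up to 1.04 m; a side arm at 330 to 440 mm height carries a tap and a thin outlet (down to 237 mm) 114 to 150 mm in front of its origin. Go round or over it. Origin on the bench.
There are look-alikes about, which are no part of the job. Several things have the shape of the weighing_beaker; the one meant has the colours described above.

How it is judged:
By the outcome, as a careful person would: the job done as asked, in the order asked, and still so for the second after the job is handed in, with the robot touching nothing.
It also fails if it takes over 64 s, if anything falls off the work surface, if the arm or the gripper's body presses on something with over 40 N, if the wrist force passes 120 N, or if a joint passes its speed limit or range.

### The arm

A 7-joint arm with a two-finger parallel gripper is mounted at the origin on a cart in front of the work surface, level with it; the furniture and walls round the work are solid. World frame = base frame: x ahead of the robot, y to its left, z up, the work surface at z = 0. Lengths are in m, angles in rad, forces in N, time in s.
With the tool pointing down it reaches from about 0.425 to 1.025 m from the base axis. Payload 3.6 kg.
Tool frame: the origin (TCP) lies at the very end of the fingers, on their centre line; the grasp point (between the pads) lies 19 mm behind it; x points along the fingers, y is the direction in which the jaws open and shut, and the axes are right-handed (so a half turn about x gives the same grasp; the last joint's range is limited). The gripper opens to 85 mm and grips with 20 to 120 N. Pads are 22 mm wide; open, the fingers measure 114 mm over their backs; the gripper's body (76 mm by 85 mm) begins 54 mm behind the grasp point. The pads swing forward as they close: fully open they stand 13 mm farther back than shut.
Start: joints at [-1.359, 0.591, 0.048, 1.609, -0.033, 0.943, -0.034], TCP at [0.218, 0.691, 0.231] pointing down, gripper open.
Joint ranges: [-2.69, 2.69], [-0.47, 2.24], [-1.27, 1.36], [0.19, 2.51], [-1.53, 4.68], [0.08, 2.07], [-3.09, 3.09]. Speed limits (rad/s): [2.57, 2.57, 3.14, 3.14, 3.14, 3.14, 3.14].

### API

Orientations are given as a rotation vector (axis times angle).
In Python, from station import get_obs, grab_frame, arm gives the robot as it stands.
- The arm moves only by the tool carry_out, never from a script. Its argument "moves" is a list of rows, each a list of 3 entries, a list of its own where there are three numbers: the turn, a rotation vector about the tool's x, y, z in rad, then the shift along the tool's x, y, z in cm, then the closure, from 0 (fully open) to 1 (shut). In form: [[[wx, wy, wz], [x, y, z], fingers], ...]. A call has 1 to 12 rows; each row shifts and turns the pose as measured when the row begins, along the tool's axes as they then stand; what a row does not reach is not made up. A row lasts 1/10 s, in which the tool goes at most 50 mm and 8.59 degrees, less where a joint would pass 70% of its speed; a pose out of reach is approached as far as the arm can. A call with a gripper value outside its range is refused whole. The fingers move at their own pace and stop on an object; "grip_force" is the grip in N (left out, the last holds). Time passes only in rows, so rows that do not move let the fingers close. It gives the time, the measured TCP pose, the force and the opening at its end, in the units of the state.
- get_obs(): the state, without advancing time (a new reading comes with each control period).
- grab_frame(name): name is "side" or "top"; returns a dict with "image" (480x640x3 uint8, red, green, blue), "K" (3x3 intrinsics, pixels), "origin" and "attitude" of the camera in the world. Camera axes: x right, y up, looking along -z (the intrinsics and any distortion apply to the point x, -y, -z); pixel columns grow to the right and rows downward; lengths in m; the calibration is good to about 2 mm. A picture is of the moment at which its call begins. There is no depth.
- arm.job_done(): hands the job in, once; it reports no verdict.
The state is a dict: "time": time; "joint_pos": joint angles; "joint_velocities": joint speeds; "tau": joint torques, N m; "tcp_pos": TCP position; "tool_rot": TCP orientation; "wrist_force": force on the tool from outside, world axes, zero at the start; "ft_torque": the same for the moment, N m; "finger_gap": opening from 0.0 (shut) to 1.0 (fully open).
Only numpy, scipy, OpenCV 4.12 (cv2) and the standard library are available. Lean on these libraries where they do the work, as an engineer would, in place of code of your own. Each camera call takes 0.05 s, during which the arm holds its last target. There are 200 camera calls.

## Working session

There is one attempt and no reset: what is moved stays moved. The work goes in short steps, Python scripts to look and compute and a tool call to move; the robot and the scene stay as the last step left them, time stands still between calls to the robot, and variables do not carry over. Pictures are saved under pics/ and viewed, on a budget of 10 in all, crops included, one or two more only if the job needs it, and the job is handed in when it is done.

Besides the shell and the picture viewer there is one more tool, called as name(argument=value, ...) on one line, values as JSON. carry_out: Moves the arm, as the interface text tells. Its arguments: {"type":"object","properties":{"moves":{"type":"array","items":{"type":"array"}},"grip_force":{"type":"number"}},"required":["moves"]}

```bash
mkdir -p pics; cat > h.py <<'E'
import numpy as np, cv2
from station import get_obs, grab_frame, arm
from scipy.spatial.transform import Rotation as R
def rot(a):
    a=np.array(a,float)
    return a if a.shape==(3,3) else (R.from_rotvec(a) if a.size==3 else R.from_quat(a)).as_matrix()
def save(f,name,crop=None,s=1):
    im=f["image"][:,:,::-1]
    if crop: x0,y0,x1,y1=crop; im=im[y0:y1,x0:x1]
    cv2.imwrite("pics/"+name,cv2.resize(im,None,fx=s,fy=s,interpolation=cv2.INTER_CUBIC))
def px2w(f,u,v,z):
    d=np.linalg.inv(f["K"])@[u,v,1]; d=rot(f["attitude"])@(d*[1,-1,-1]); o=np.array(f["origin"])
    return o+d*(z-o[2])/d[2]
def w2px(f,p):
    c=rot(f["attitude"]).T@(np.array(p)-f["origin"]); q=np.array(f["K"])@(c*[1,-1,-1]); return q[:2]/q[2]
E
python3 - <<'E'
from h import *
for n in("top","side"):
    f=grab_frame(n); save(f,n+"0.png"); print({k:v for k,v in f.items() if k!="image"})
print(get_obs())
E
```

```text
{'K': array([[440.4507162 ,   0.        , 318.42341742],
       [  0.        , 440.4507162 , 244.58219541],
       [  0.        ,   0.        ,   1.        ]]), 'origin': array([ 0.35399748, -0.06749788,  1.03935582]), 'attitude': array([ 0.26699496, -0.18394217, -1.16834151])}
{'K': array([[447.43174929,   0.        , 319.33740419],
       [  0.        , 447.43174929, 235.22905551],
       [  0.        ,   0.        ,   1.        ]]), 'origin': array([-0.07437226, -0.16199481,  0.56599106]), 'attitude': array([ 0.86751961, -0.68053671, -1.17748789])}
{'time': 0.1, 'joint_pos': array([-1.35852286,  0.59204771,  0.0482857 ,  1.60971359, -0.03328325,
        0.9426625 , -0.03368729]), 'joint_velocities': array([ 9.26054607e-05,  5.27341701e-05,  6.22939275e-05, -4.20636151e-03,
       -3.12398859e-04, -1.00431806e-03, -1.86491238e-03]), 'tau': array([ 4.84017670e-03, -5.49997187e+01,  1.55310642e+00, -1.98826629e+01,
        9.64407722e-03,  3.73017087e-03, -5.84055769e-06]), 'tcp_pos': array([0.21800647, 0.69066396, 0.23023276]), 'tool_rot': array([ 0.23830862,  1.55764201, -0.2414888 ]), 'wrist_force': array([ 0.16857566, -0.13393305,  0.03866423]), 'ft_torque': array([ 0.00226021,  0.05197373, -0.045843  ]), 'finger_gap': 0.9990315510082264}
```

View pics/top0.png

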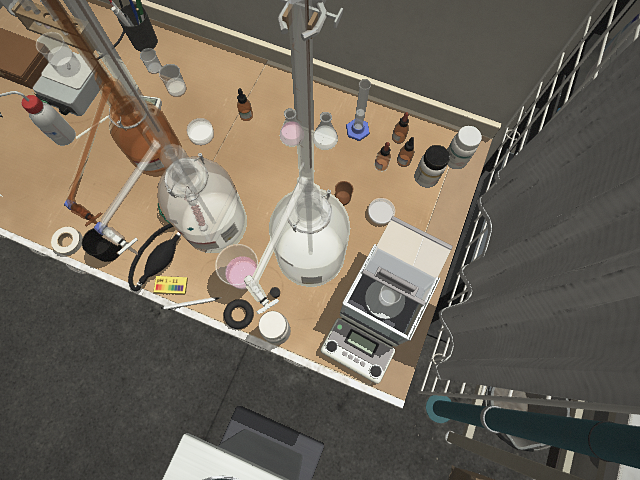

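View pics/side0.png

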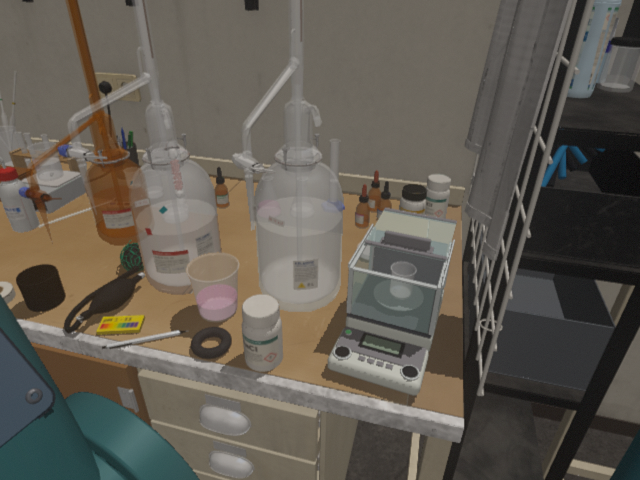

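The top view shows the balance at about (385,305), with the windows near (332,346) and (375,371) and the grip bar near (397,281). In the side view the bar is near (406,242) and the windows near (343,352) and (410,372). The burette outlet stands left of the balance. I'll enlarge both views.

```bash
python3 - <<'E'
from h import *
a,b=grab_frame("top"),grab_frame("side")
A=cv2.resize(a["image"][210:390,310:460],None,fx=2.66,fy=2.66,interpolation=2)
B=cv2.resize(b["image"][210:390,325:475],None,fx=2.66,fy=2.66,interpolation=2)
cv2.imwrite("pics/crop1.png",np.hstack([A,B])[:,:,::-1]); print(A.shape)
E
```

```text
(479, 399, 3)
```

View pics/crop1.png

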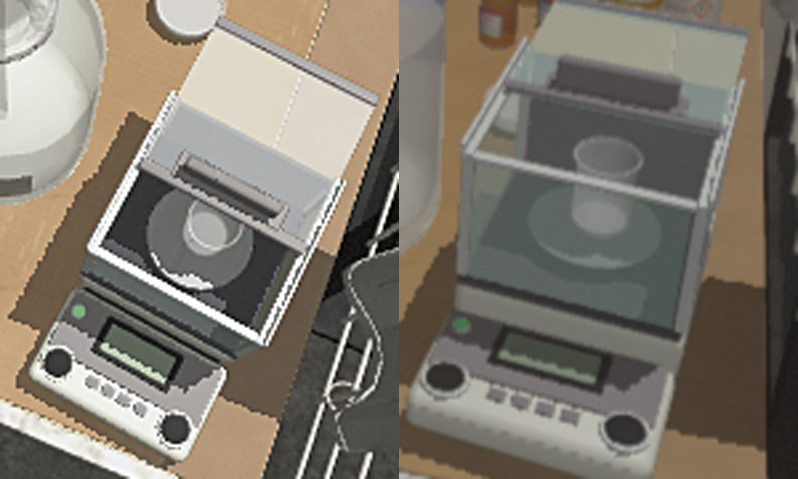

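Reading the crop: the top view has the windows at (59,362) and (174,430), with the bar's top edge running from about (181,154) to (286,206). In the side half the windows are at (46,377) and (226,431), and the bar's top runs from about (163,60) to (280,80).

```bash
cat >> h.py <<'E'
def bal():
    return np.load("bal.npy")
E
python3 - <<'E'
from h import *
t,s=grab_frame("top"),grab_frame("side")
T=lambda x,y:(310+x/2.66,210+y/2.66); S=lambda x,y:(325+x/2.66,210+y/2.66)
P=[]
for f,g,l,r in((t,T,(59,362),(174,430)),(s,S,(46,377),(226,431))):
    L=px2w(f,*g(*l),.038);Rr=px2w(f,*g(*r),.038); P.append((L,Rr)); print(L,Rr,np.linalg.norm(L-Rr))
L,Rr=np.mean(P,0); y=(L-Rr)[:2]; y/=np.hypot(*y); x=np.array([y[1],-y[0]]); c=(L+Rr)[:2]/2+.105*x
print("yaw",np.arctan2(x[1],x[0]),"centre",c)
np.save("bal.npy",[c,x,y])
for f,g,l,r in((t,T,(181,154),(286,206)),(s,S,(163,60),(280,80))):
    for p in(l,r):
        w=px2w(f,*g(*p),.176); d=w[:2]-c; print("bar",w,"bal",d@x,d@y)
# glass check: chamber corners predicted
for q in((-.030,.075,.15),(-.03,-.075,.15)):
    p=[*(c+q[0]*x+q[1]*y),q[2]]; print((w2px(t,p)-[310,210])*2.66,(w2px(s,p)-[325,210])*2.66)
E
```

```text
[ 0.44094506 -0.06928542  0.038     ] [ 0.42641935 -0.17703393  0.038     ] 0.10872321588119391
[ 0.43909737 -0.06908028  0.038     ] [ 0.42596452 -0.17774646  0.038     ] 0.10945688095323218
yaw -0.12711440111339642 centre [ 0.53725942 -0.13659762]
bar [ 0.60791222 -0.09702687  0.176     ] bal 0.06506628867344982 0.04820831438780564
bar [ 0.60030136 -0.18372328  0.176     ] bal 0.06850753599335509 -0.03875346629149197
bar [ 0.5979069  -0.10597322  0.176     ] bal 0.05627583978171948 0.03806574723611202
bar [ 0.59371584 -0.18050801  0.176     ] bal 0.06156754746942747 -0.03639899485060496
[ 87.97172385 250.34099662] [ 63.62058562 150.21188043]
[264.42207871 349.81606002] [312.38701507 209.84622861]
```

```bash
python3 - <<'E'
from h import *
t,s=grab_frame("top"),grab_frame("side")
# triangulate tap/outlet fronts
def tri(a,b):
    A=[];B=[]
    for f,(u,v) in((t,a),(s,b)):
        d=rot(f["attitude"])@((np.linalg.inv(f["K"])@[u,v,1])*[1,-1,-1]); d/=np.linalg.norm(d)
        M=np.eye(3)-np.outer(d,d); A.append(M);B.append(M@f["origin"])
    return np.linalg.solve(sum(A),sum(B))
print(tri((252,290),(238,160)))   # burette_b tap front
print(tri((70,205),(28,195)))     # amber
print(tri((115,235),(65,150)))    # mid burette
for u,v,z in((310,240,.1),(262,308,.24),(115,235,.35),(70,205,.35),(238,268,.1)): print((u,v),px2w(t,u,v,z))
save(t,"left.png",(0,140,300,340),2.6); 
E
```

```text
[0.44598571 0.08522117 0.34322113]
[0.48277023 0.51925457 0.21592147]
[0.44044157 0.35015001 0.32909156]
(310, 240) [0.63238802 0.06371995 0.1       ]
(262, 308) [0.43740611 0.07437344 0.24      ]
(115, 235) [0.4429813  0.32914895 0.35      ]
(70, 205) [0.46044409 0.42626287 0.35      ]
(238, 268) [0.51202008 0.18476687 0.1       ]
```

View pics/left.png

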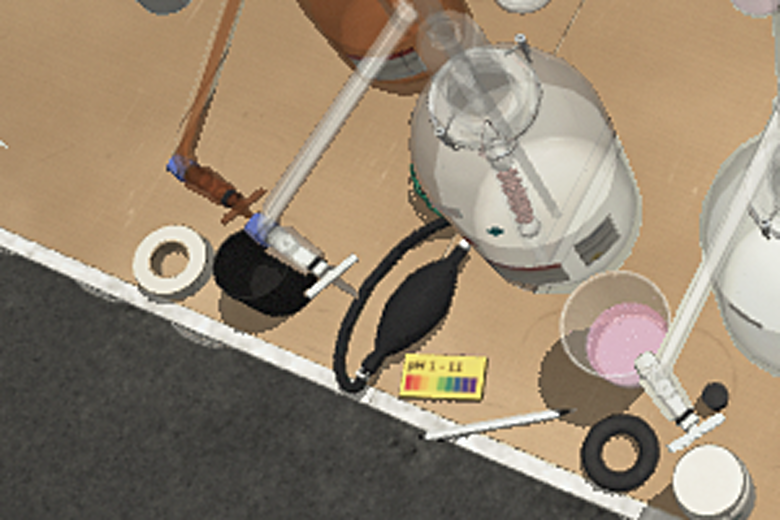

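```bash
cat >> h.py <<'E'
def rel(target,yaw=None):
    """shift in tool cm to world target; tool-x turn (rad) so tool y gets to world yaw"""
    o=get_obs(); M=rot(o["tool_rot"]); d=M.T@(np.array(target)-o["tcp_pos"])*100
    print("t",round(o["time"],2),"tcp",o["tcp_pos"].round(4),"F",o["wrist_force"].round(1),"j",o["joint_pos"].round(2),"gap",round(o["finger_gap"],2))
    print("shift cm",d.round(2)); print(M.round(3))
    if yaw is not None:
        Y=np.array([[0,np.cos(yaw)*0+np.cos(yaw),0],[0,np.sin(yaw),0],[-1,0,0]],float)
        Y[:,2]=np.cross(Y[:,0],Y[:,1]); print("turn",R.from_matrix(M.T@Y).as_rotvec().round(3))
E
python3 -c "
from h import *
rel([.218,.4,.54],1.57-.127)"
```

```text
t 0.4 tcp [0.2182 0.6913 0.2311] F [ 0.1 -0.2 -0.8] j [-1.36  0.59  0.05  1.61 -0.03  0.94 -0.03] gap 1.0
shift cm [-30.88 -27.79   8.75]
[[-0.     0.301  0.954]
 [-0.     0.954 -0.301]
 [-1.    -0.     0.   ]]
turn [-0.178  0.     0.   ]
```

carry_out(moves=[[[0, 0, 0], [-4.5, 0, 0], 1], [[0, 0, 0], [-4.5, 0, 0], 1], [[0, 0, 0], [-4.5, 0, 0], 1], [[0, 0, 0], [-4.5, 0, 0], 1], [[0, 0, 0], [-4.5, 0, 0], 1], [[0, 0, 0], [-4.5, 0, 0], 1], [[0, 0, 0], [-4.5, 0, 0], 1], [[0, 0, 0], [0, -4.3, 1.4], 1], [[0, 0, 0], [0, -4.3, 1.4], 1], [[0, 0, 0], [0, -4.3, 1.4], 1], [[0, 0, 0], [0, -4.3, 1.4], 1]])

```text
time: 1.5
tcp_pos: [0.2187, 0.5127, 0.5572]
tool_rot: [0.236, 1.559, -0.234]
wrist_force: [0.3, 0.3, 0.8]
finger_gap: 0.0
```

```bash
python3 -c "
from h import *
rel([.22,.4,.54],1.57-.127); rel([.42,.15,.54])"
```

```text
t 1.5 tcp [0.2187 0.5127 0.5572] F [0.3 0.3 0.8] j [-1.32  0.15  0.08  1.52 -0.01  1.47  0.04] gap 0.0
shift cm [  1.7  -10.74   3.45]
[[-0.     0.295  0.956]
 [ 0.002  0.956 -0.295]
 [-1.     0.002 -0.001]]
turn [-0.171 -0.001 -0.002]
t 1.5 tcp [0.2187 0.5127 0.5572] F [0.3 0.3 0.8] j [-1.32  0.15  0.08  1.52 -0.01  1.47  0.04] gap 0.0
shift cm [  1.66 -28.73  29.93]
[[-0.     0.295  0.956]
 [ 0.002  0.956 -0.295]
 [-1.     0.002 -0.001]]
```

carry_out(moves=[[[0, 0, 0], [0, -3.9, 1.2], 1], [[0, 0, 0], [0, -3.9, 1.2], 1], [[0, 0, 0], [0, -3.5, 1.1], 1], [[0, 0, 0], [0, -2.6, 3.8], 1], [[0, 0, 0], [0, -2.6, 3.8], 1], [[0, 0, 0], [0, -2.6, 3.8], 1], [[0, 0, 0], [0, -2.6, 3.8], 1], [[0, 0, 0], [0, -2.6, 3.8], 1]])

```text
time: 2.3
tcp_pos: [0.3618, 0.1989, 0.5583]
tool_rot: [0.236, 1.559, -0.219]
wrist_force: [1.2, 0.3, 0.3]
finger_gap: 0.001
```

```bash
python3 -c "
from h import *
rel([.42,.15,.55],1.57-.127); rel([.44,-.1,.55])"
```

```text
t 2.3 tcp [0.3618 0.1989 0.5583] F [1.2 0.3 0.3] j [-1.06 -0.11  0.4   1.78  0.04  1.46  0.61] gap 0.0
shift cm [ 0.79 -3.04  6.97]
[[ 0.002  0.286  0.958]
 [ 0.011  0.958 -0.286]
 [-1.     0.011 -0.001]]
turn [-0.162 -0.001 -0.011]
t 2.3 tcp [0.3618 0.1989 0.5583] F [1.2 0.3 0.3] j [-1.06 -0.11  0.4   1.78  0.04  1.46  0.61] gap 0.0
shift cm [  0.53 -26.42  16.03]
[[ 0.002  0.286  0.958]
 [ 0.011  0.958 -0.286]
 [-1.     0.011 -0.001]]
```

carry_out(moves=[[[0, 0, 0], [0, -4.2, 2.2], 1], [[0, 0, 0], [0, -4.2, 2.2], 1], [[0, 0, 0], [0, -4.2, 2.2], 1], [[0, 0, 0], [0, -4.2, 2.2], 1], [[0, 0, 0], [0, -4.2, 2.2], 1], [[0, 0, 0], [0, -4.2, 2.2], 1], [[0, 0, 0], [0, -4.2, 2.2], 1], [[0, 0, 0], [0, 0, 0], 1]])

```text
time: 3.1
tcp_pos: [0.4245, -0.1518, 0.5554]
tool_rot: [0.254, 1.55, -0.227]
wrist_force: [0.3, -0.4, -0.2]
finger_gap: -0.002
```

```bash
python3 -c "
from h import *
c,x,y=bal(); p=c+.105*x; print('behind bar',p)
rel([*p,.40],1.5708-.127)
rel([.44,-.12,.40])
f=grab_frame('side'); save(f,'s1.png')"
```

```text
behind bar [ 0.64141226 -0.14990872]
t 3.1 tcp [ 0.4245 -0.1518  0.5554] F [ 0.3 -0.4 -0.2] j [-0.86 -0.12  1.01  1.74  0.09  1.46  1.4 ] gap -0.0
shift cm [15.77  6.46 20.54]
[[ 0.01   0.302  0.953]
 [ 0.016  0.953 -0.302]
 [-1.     0.018  0.005]]
turn [-0.18   0.007 -0.017]
t 3.1 tcp [ 0.4245 -0.1518  0.5554] F [ 0.3 -0.4 -0.2] j [-0.86 -0.12  1.01  1.74  0.09  1.46  1.4 ] gap -0.0
shift cm [15.61  3.22  0.43]
[[ 0.01   0.302  0.953]
 [ 0.016  0.953 -0.302]
 [-1.     0.018  0.005]]
```

View pics/s1.png

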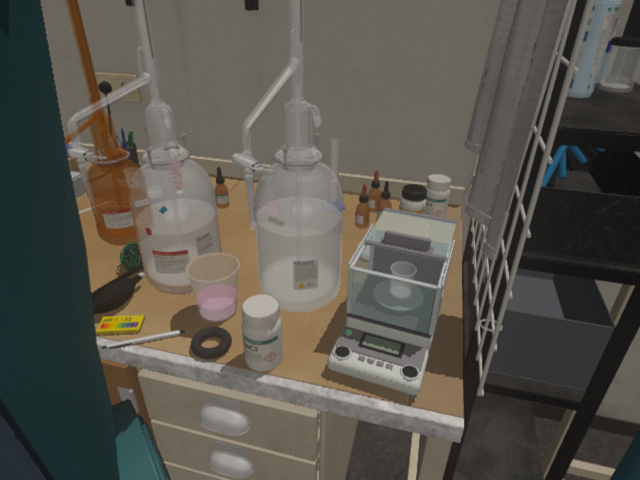

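The side view shows the path clear and the balance undisturbed. The bar is still at about (406,242), and the arm's elbow is at the left edge. I'll extend high over the balance.

carry_out(moves=[[[0, 0, 0], [0, 1.3, 4.1], 1], [[0, 0, 0], [0, 1.3, 4.1], 1], [[0, 0, 0], [0, 1.3, 4.1], 1], [[0, 0, 0], [0, 1.3, 4.1], 1], [[0, 0, 0], [0, 1.3, 4.1], 1], [[-0.09, 0, -0.01], [0, 0, 0], 1], [[-0.09, 0, -0.01], [0, 0, 0], 1], [[0, 0, 0], [0, 0, 0], 1]])

```text
time: 3.95
tcp_pos: [0.6528, -0.1297, 0.5503]
tool_rot: [0.09, 1.569, -0.044]
wrist_force: [0.2, -0.2, -0.1]
finger_gap: 0.002
```

```bash
python3 -c "
from h import *
c,x,y=bal(); p=c+.105*x
rel([*p,.25],1.5708-.127)
f=grab_frame('top'); save(f,'t1.png')"
```

```text
t 3.95 tcp [ 0.6528 -0.1297  0.5503] F [ 0.2 -0.2 -0.1] j [-0.47  0.46  1.03  1.33 -0.42  1.58  2.  ] gap 0.0
shift cm [29.95 -2.98 -0.96]
[[ 0.002  0.085  0.996]
 [ 0.029  0.996 -0.085]
 [-1.     0.029 -0.   ]]
turn [ 0.042 -0.001 -0.029]
```

View pics/t1.png

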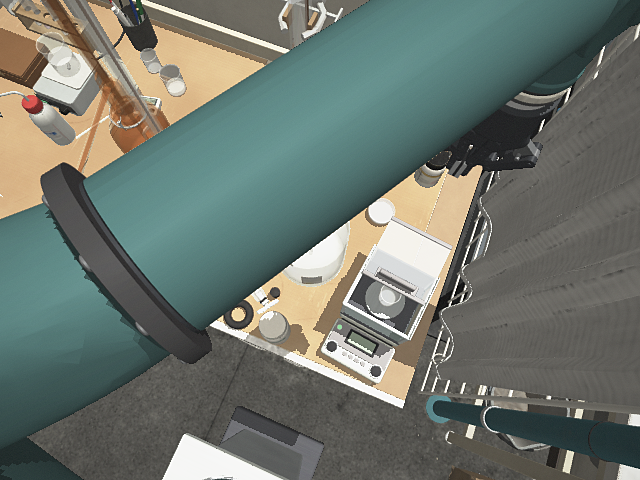

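```bash
python3 -c "
from h import *
f=grab_frame('top')
for u,v in((125,260),(350,165),(350,240),(480,90)): print(px2w(f,u,v,.65),px2w(f,u,v,.75))
for z in (.3,.6,.9): print('col?',px2w(f,305,100,z), px2w(f,312,190,z))"
```

```text
[0.38672118 0.13577017 0.65      ] [0.37831661 0.08356392 0.75      ]
[ 0.55601579 -0.01936618  0.65      ] [ 0.50413052 -0.03172806  0.75      ]
[ 0.48365832 -0.04747712  0.65      ] [ 0.45035695 -0.05261914  0.75      ]
[ 0.68944706 -0.11321477  0.65      ] [ 0.60329204 -0.10147309  0.75      ]
col? [0.83600036 0.15692898 0.3       ] [0.66336432 0.06974207 0.3       ]
col? [0.64042354 0.06586584 0.6       ] [0.53783606 0.01405578 0.6       ]
col? [ 0.44484671 -0.02519729  0.9       ] [ 0.4123078  -0.04163052  0.9       ]
```

The top view shows the arm's forearm overhead, with the balance at (390,300) unchanged. My planar link estimate puts the forearm well above the burette tap. I'll descend in stages.

carry_out(moves=[[[0.02, 0, -0.015], [4, -1.5, -0.5], 1], [[0.02, 0, -0.014], [4, -1.5, -0.5], 1], [[0, 0, 0], [4, 0, 0], 1], [[0, 0, 0], [4, 0, 0], 1], [[0, 0, 0], [4, 0, 0], 1], [[0, 0, 0], [4, 0, 0], 1], [[0, 0, 0], [0, 0, 0], 1]])

```text
time: 4.75
tcp_pos: [0.6383, -0.157, 0.3089]
tool_rot: [0.115, 1.556, -0.107]
wrist_force: [-0.3, 1.4, -1.0]
finger_gap: -0.001
```

```bash
python3 -c "
from h import *
c,x,y=bal(); p=c+.105*x
rel([*p,.166],1.5708-.127)
f=grab_frame('side'); save(f,'s2.png')"
```

```text
t 4.75 tcp [ 0.6383 -0.157   0.3089] F [-0.3  1.4 -1. ] j [-0.43  0.59  0.95  1.73 -0.54  1.1   2.12] gap -0.0
shift cm [14.29  0.66  0.05]
[[ 0.012  0.141  0.99 ]
 [ 0.004  0.99  -0.141]
 [-1.     0.006  0.011]]
turn [-0.014  0.011 -0.006]
```

View pics/s2.png

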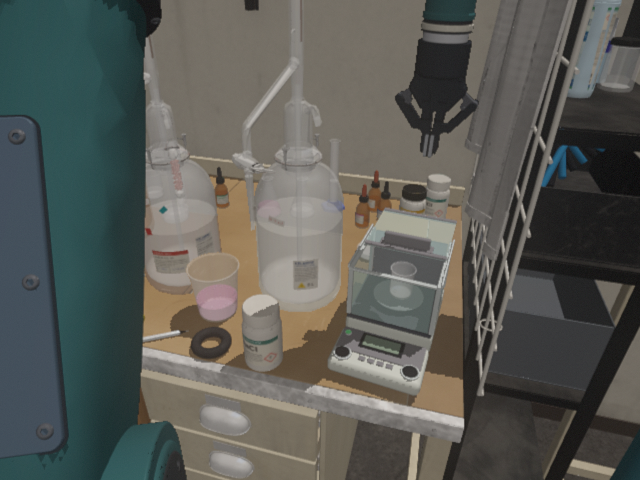

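The side view shows the shut fingers at (430,150), hanging clear over the balance behind the bar. The forearm stays above the picture, well over the tap at (240,160).

carry_out(moves=[[[-0.014, 0.01, -0.006], [3.5, 0.6, 0], 1], [[0, 0, 0], [3.5, 0, 0], 1], [[0, 0, 0], [3.0, 0, 0], 1], [[0, 0, 0], [2, 0, 0], 1], [[0, 0, 0], [1, 0, 0], 1], [[0, 0, 0], [0, 0, 0], 1]])

```text
time: 5.4
tcp_pos: [0.6559, -0.1574, 0.1989]
tool_rot: [0.095, 1.529, -0.105]
wrist_force: [0.1, 0.0, 0.4]
finger_gap: 0.002
```

```bash
python3 -c "
from h import *
c,x,y=bal(); p=c+.085*x
rel([*p,.165],1.5708-.127)
f=grab_frame('side'); g=grab_frame('top')
A=cv2.resize(f['image'][180:330,340:480],None,fx=2.8,fy=2.8,interpolation=2)
B=cv2.resize(g['image'][210:360,340:480],None,fx=2.8,fy=2.8,interpolation=2)
cv2.imwrite('pics/s3.png',np.hstack([B,A])[:,:,::-1])"
```

```text
t 5.4 tcp [ 0.6559 -0.1574  0.1989] F [0.1 0.  0.4] j [-0.37  0.7   0.84  1.81 -0.67  0.9   2.22] gap 0.0
shift cm [ 3.24  0.56 -3.67]
[[ 0.039  0.128  0.991]
 [-0.008  0.992 -0.128]
 [-0.999 -0.003  0.039]]
turn [-0.001  0.039  0.003]
```

View pics/s3.png

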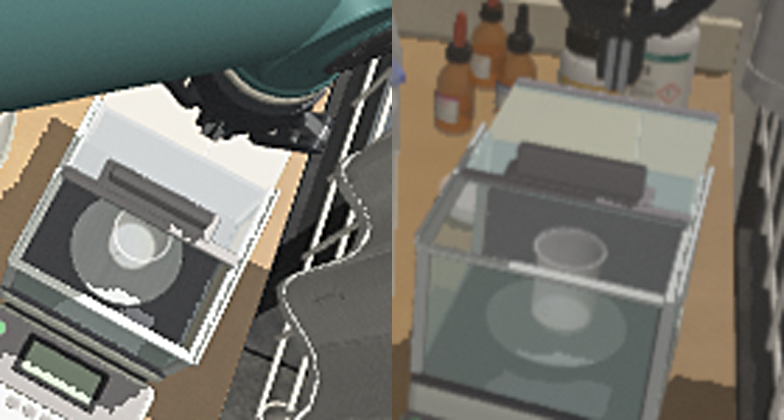

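The crop shows the fingertips (right half, near (617,85)) above and behind the bar (583,165), with the bar and beaker undisturbed. Next I'll lower to bar height.

carry_out(moves=[[[0, 0.039, 0.003], [1.2, 0.5, 0], 1], [[0, 0, 0], [1.2, 0, 0], 1], [[0, 0, 0], [0.8, 0, 0], 1], [[0, 0, 0], [0, 0, 0], 1]])

```text
time: 5.9
tcp_pos: [0.6612, -0.1553, 0.1735]
tool_rot: [0.099, 1.555, -0.103]
wrist_force: [-0.5, 0.5, -0.3]
finger_gap: -0.001
```

```bash
python3 -c "
from h import *
c,x,y=bal(); p=c+.085*x
rel([*p,.166],1.5708-.127)"
```

```text
t 5.9 tcp [ 0.6612 -0.1553  0.1735] F [-0.5  0.5 -0.3] j [-0.35  0.74  0.82  1.8  -0.68  0.9   2.23] gap -0.0
shift cm [ 0.7   0.28 -4.04]
[[ 0.013  0.128  0.992]
 [-0.004  0.992 -0.128]
 [-1.    -0.002  0.013]]
turn [-0.002  0.013  0.002]
```

carry_out(moves=[[[0, 0.013, 0], [0.7, 0.2, 0], 1], [[0, 0, 0], [0, 0, -1], 1], [[0, 0, 0], [0, 0, -1], 1], [[0, 0, 0], [0, 0, -1], 1], [[0, 0, 0], [0, 0, -1], 1], [[0, 0, 0], [0, 0, 0], 1]])

```text
time: 6.5
tcp_pos: [0.617, -0.1486, 0.1672]
tool_rot: [0.101, 1.568, -0.105]
wrist_force: [0.5, -0.1, -0.3]
finger_gap: -0.0
```

```bash
python3 -c "
from h import *
c,x,y=bal(); p=c+.0*x
rel([*p,.166],1.5708-.127); print('bal',(get_obs()['tcp_pos'][:2]-c)@np.array([x,y]).T)"
```

```text
t 6.5 tcp [ 0.617  -0.1486  0.1672] F [ 0.5 -0.1 -0.3] j [-0.37  0.7   0.83  1.89 -0.68  0.85  2.25] gap -0.0
shift cm [ 0.12  0.14 -8.06]
[[-0.     0.131  0.991]
 [-0.002  0.991 -0.131]
 [-1.    -0.002  0.   ]]
turn [-0.004  0.     0.002]
bal [ 0.08061116 -0.00175168]
```

carry_out(moves=[[[0, 0, 0], [0, 0, -0.8], 1], [[0, 0, 0], [0, 0, -0.8], 1], [[0, 0, 0], [0, 0, -0.8], 1], [[0, 0, 0], [0, 0, -0.8], 1], [[0, 0, 0], [0, 0, -0.8], 1], [[0, 0, 0], [0, 0, -0.8], 1]])

```text
time: 7.1
tcp_pos: [0.5693, -0.1428, 0.1681]
tool_rot: [0.098, 1.561, -0.106]
wrist_force: [1.6, -0.6, -1.1]
finger_gap: -0.005
```

```bash
cat > st.py <<'E'
from h import *
c,x,y=bal(); rel([*c,.166],1.5708-.127); print('bal',(get_obs()['tcp_pos'][:2]-c)@np.array([x,y]).T)
E
python3 st.py
```

```text
t 7.1 tcp [ 0.5693 -0.1428  0.1681] F [ 1.6 -0.6 -1.1] j [-0.4   0.65  0.84  2.01 -0.68  0.78  2.28] gap -0.0
shift cm [ 0.18  0.2  -3.26]
[[ 0.007  0.13   0.992]
 [-0.006  0.992 -0.129]
 [-1.    -0.005  0.008]]
turn [-0.003  0.008  0.005]
bal [ 0.03258769 -0.00206152]
```

carry_out(moves=[[[0, 0.008, 0], [0.2, 0.1, -0.6], 1], [[0, 0, 0], [0, 0, -0.6], 1], [[0, 0, 0], [0, 0, -0.6], 1], [[0, 0, 0], [0, 0, -0.5], 1]])

```text
time: 7.5
tcp_pos: [0.5446, -0.139, 0.1664]
tool_rot: [0.098, 1.569, -0.106]
wrist_force: [2.4, -1.3, -1.0]
finger_gap: 0.002
```

carry_out(moves=[[[0, 0, 0], [0, 0, -0.4], 1]])

```text
time: 7.6
tcp_pos: [0.5438, -0.1389, 0.1668]
tool_rot: [0.097, 1.561, -0.109]
wrist_force: [13.0, -1.2, -8.9]
finger_gap: 0.002
```

carry_out(moves=[[[0, 0, 0], [0, 0, -0.4], 1]])

```text
time: 7.7
tcp_pos: [0.5439, -0.1388, 0.1673]
tool_rot: [0.094, 1.553, -0.11]
wrist_force: [9.8, -0.9, -7.2]
finger_gap: 0.003
```

```bash
python3 st.py
```

```text
t 7.7 tcp [ 0.5439 -0.1388  0.1673] F [ 9.8 -0.9 -7.2] j [-0.41  0.61  0.84  2.07 -0.68  0.74  2.3 ] gap 0.0
shift cm [ 0.12  0.13 -0.69]
[[ 0.015  0.13   0.991]
 [-0.011  0.991 -0.13 ]
 [-1.    -0.009  0.016]]
turn [-0.003  0.016  0.009]
bal [ 0.00685338 -0.00134815]
```

The lid stopped at tip balance-x +7 mm with 13 N of contact force, which is the front stop. Next I'll back off and lift. I'll also build a small fitted kinematic model, because the elbow sits to the left near the burette tap.

carry_out(moves=[[[0, 0, 0], [0, 0, 0.8], 1], [[0, 0.015, 0.008], [0, 0, 0.8], 1], [[0, 0, 0], [-2, 0, 0], 1], [[0, 0, 0], [-4, 0, 0], 1], [[0, 0, 0], [-4, 0, 0], 1], [[0, 0, 0], [-4, 0, 0], 1], [[0, 0, 0], [-4, 0, 0], 1], [[0, 0, 0], [0, 0, 0], 1]])

```text
time: 8.5
tcp_pos: [0.5542, -0.1386, 0.35]
tool_rot: [0.107, 1.594, -0.098]
wrist_force: [0.1, 0.2, -0.4]
finger_gap: 0.005
```

```bash
python3 st.py; cat > kin.py <<'E'
from h import *
from scipy.optimize import least_squares
D=[([-1.35852286,.59204771,.0482857,1.60971359,-.03328325,.9426625,-.03368729],[.218,.6907,.2302],[.2383,1.5576,-.2415]),
([-1.32,.15,.08,1.52,-.01,1.47,.04],[.2187,.5127,.5572],[.236,1.559,-.234]),
([-1.06,-.11,.4,1.78,.04,1.46,.61],[.3618,.1989,.5583],[.236,1.559,-.219]),
([-.86,-.12,1.01,1.74,.09,1.46,1.4],[.4245,-.1518,.5554],[.254,1.55,-.227]),
([-.47,.46,1.03,1.33,-.42,1.58,2.0],[.6528,-.1297,.5503],[.09,1.569,-.044]),
([-.43,.59,.95,1.73,-.54,1.1,2.12],[.6383,-.157,.3089],[.115,1.556,-.107]),
([-.37,.7,.84,1.81,-.67,.9,2.22],[.6559,-.1574,.1989],[.095,1.529,-.105]),
([-.37,.7,.83,1.89,-.68,.85,2.25],[.617,-.1486,.1672],[.101,1.568,-.105]),
([-.41,.61,.84,2.07,-.68,.74,2.3],[.5439,-.1388,.1673],[.094,1.553,-.11])]
T=.28
def E(a,th): v=np.zeros(3); v['xyz'.index(a)]=th; return R.from_rotvec(v).as_matrix()
def fk(j,P,sg,full=False):
    s,L1,L2,o1,o3,o5,o7,x3,x4,y1,y2=P[:11]; M=np.eye(3); p=np.zeros(3); pts=[]
    M=M@E('z',sg[0]*j[0]+o1); p=p+M@[0,y1,s]; M=M@E('y',j[1]); M=M@E('z',sg[1]*j[2]+o3); p=p+M@[x3,y2,L1]; pts.append(p)
    M=M@E('y',j[3]); p=p+M@[x4,0,L2]; pts.append(p); M=M@E('z',sg[2]*j[4]+o5)@E('y',j[5])@E('z',sg[3]*j[6]+o7); p=p+M@[0,0,T]
    M=M@np.array([[0,0,1],[0,1,0],[-1,0,0]]).T if False else M
    return (p,M,pts) if full else (p,M)
B=np.array([[0,0,1],[0,1,0],[-1,0,0]],float)  # tool x = last link z
def res(P,sg):
    r=[P[7:11]*.02]
    for j,p,q in D:
        a,M=fk(j,P,sg); r.append((a-p)*5); Mt=np.c_[M[:,2],M[:,1],-M[:,0]]
        r.append(R.from_matrix(Mt.T@rot(q)).as_rotvec())
    return np.concatenate(r)
def fit():
    best=None
    import itertools
    for sg in itertools.product([-1,1],repeat=4):
      for o7 in (0,1.57,3.14,-1.57):
        S=least_squares(res,[.28,.62,.46,0,0,0,o7,0,0,0,0],args=(sg,),max_nfev=40)
        if best is None or S.cost<best[0]: best=(S.cost,S.x,sg)
    return best
if __name__=="__main__":
    b=fit(); print(b[0],b[1].round(3),b[2]); r=res(b[1],b[2])[4:].reshape(-1,6); print(r.round(3))
    np.save("P.npy",np.r_[b[1],b[2]])
    f=grab_frame("side")
    for z in(.309,.45,.5,.55,.6): print(z,w2px(f,[.638,-.157,z]))
E
python3 kin.py
```

```text
t 8.5 tcp [ 0.5542 -0.1386  0.35  ] F [ 0.1  0.2 -0.4] j [-0.57  0.45  1.06  1.84 -0.43  1.13  2.08] gap 0.01
shift cm [18.44 -0.1  -1.22]
[[-0.025  0.13   0.991]
 [ 0.007  0.992 -0.13 ]
 [-1.     0.004 -0.026]]
turn [-0.003 -0.026 -0.004]
bal [0.01703617 0.00020825]
0.0016268947990394288 [ 2.680e-01  6.230e-01  4.670e-01 -2.000e-03 -4.000e-03  1.000e-03
  1.564e+00 -3.000e-03 -0.000e+00 -2.300e-02 -1.900e-02] (-1, -1, -1, -1)
[[ 0.002 -0.004  0.009 -0.     0.001 -0.   ]
 [-0.01   0.008  0.007  0.008  0.003 -0.001]
 [ 0.001 -0.001 -0.012 -0.005 -0.     0.006]
 [-0.001 -0.001  0.    -0.002 -0.001  0.004]
 [-0.006 -0.01   0.004  0.001 -0.001 -0.004]
 [-0.001 -0.002 -0.018 -0.002 -0.004  0.002]
 [ 0.001  0.027 -0.014  0.003 -0.002 -0.003]
 [ 0.017 -0.017  0.018 -0.001  0.01   0.004]
 [-0.008 -0.008  0.006 -0.002  0.001 -0.002]]
0.309 [428.37873439 154.21817917]
0.45 [441.66306     62.22883541]
0.5 [447.11041073  24.50782242]
0.55 [453.02275044 -16.43307785]
0.6 [459.46227108 -61.0245231 ]
```

```bash
cat > sim.py <<'E'
from kin import *
Z=np.load("P.npy"); P,sg=Z[:11],Z[11:]
def pose(q):
    p,M,pts=fk(q,P,sg,True); return p,np.c_[M[:,2],M[:,1],-M[:,0]],pts
def jac(q):
    p,M,_=pose(q); J=np.zeros((6,7)); e=1e-5
    for i in range(7):
        a=q.copy(); a[i]+=e; p2,M2,_=pose(a); J[:3,i]=(p2-p)/e; J[3:,i]=R.from_matrix(M2@M.T).as_rotvec()/e
    return J
def go(q,tp,Mt,n=None):
    p,M,_=pose(q); w=R.from_matrix(Mt@M.T).as_rotvec(); n=max(int(np.linalg.norm(tp-p)/.01),int(np.linalg.norm(w)/.05),3); tr=[]
    for k in range(1,n+1):
        for _ in range(2):
            pc,Mc,_=pose(q); goal=p+(tp-p)*k/n; Mg=R.from_rotvec(w*k/n).as_matrix()@M
            q=q+np.linalg.pinv(jac(q),rcond=1e-3)@np.r_[goal-pc,R.from_matrix(Mg@Mc.T).as_rotvec()]
        tr.append(q.copy())
    return q,tr
def segd(a,b,c,d):
    u=np.linspace(0,1,40)[:,None]; return np.linalg.norm((a+(b-a)*u)[:,None]-(c+(d-c)*u)[None],axis=2).min()
TAP=[np.array(t) for t in([.43,.08,.237],[.43,.08,.40],[.63,.064,.44],[.63,.064,1.04])]
def clear(q):
    p,M,(e,w)=pose(q); f=w+(p-w)*.3
    return min(segd(e,w,TAP[i],TAP[i+1]) for i in range(3)),min(segd(w,p,TAP[i],TAP[i+1]) for i in range(3))
def down(yaw):
    Y=np.zeros((3,3)); Y[:,0]=[0,0,-1]; Y[:,1]=[np.cos(yaw),np.sin(yaw),0]; Y[:,2]=np.cross(Y[:,0],Y[:,1]); return Y
E
python3 - <<'E'
from sim import *
q=np.array(D[-1][0]); Y=down(1.444)
q2,_=go(q,np.array([.556,-.139,.35]),Y); print("replay",q2.round(2))
q0=np.array(get_obs()["joint_pos"]); print("now",q0.round(2),pose(q0)[0])
def run(name,wps):
    q=q0.copy(); print(name)
    for tp,yaw in wps:
        q,tr=go(q,np.array(tp),down(yaw)); c=np.array([clear(t) for t in tr]).min(0); print(tp,yaw,q.round(2),"clear",c.round(3),"elbow",pose(q)[2][0].round(2))
W=(.440,-.069)
run("direct",[((*W,.35),1.444),((*W,.063),1.444)])
run("yaw0",[((*W,.35),0.),((*W,.063),0.)])
run("yaw -",[((*W,.35),2.4),((*W,.063),2.4)])
run("loop",[((.66,-.15,.3),1.444),((.66,-.15,.2),1.444),((.45,-.17,.2),1.444),((.45,-.07,.2),1.444),((*W,.063),1.444)])
E
```

```text
replay [-0.58  0.44  1.06  1.86 -0.42  1.1   2.08]
now [-0.57  0.45  1.06  1.84 -0.43  1.13  2.08] [ 0.55516878 -0.13766577  0.34737134]
direct
(0.44, -0.069, 0.35) 1.444 [-1.02  0.19  1.26  2.1  -0.21  1.    1.8 ] clear [0.205 0.148] elbow [0.07 0.07 0.88]
(0.44, -0.069, 0.063) 1.444 [-0.33  0.63  0.53  2.35 -0.95  0.38  2.48] clear [0.123 0.148] elbow [0.35 0.08 0.78]
yaw0
(0.44, -0.069, 0.35) 0.0 [-1.06  0.6   1.71  2.1  -0.64  1.22  0.93] clear [0.203 0.148] elbow [0.18 0.28 0.79]
(0.44, -0.069, 0.063) 0.0 [-0.62  0.86  1.03  2.36 -1.3   0.74  1.42] clear [0.072 0.148] elbow [0.39 0.24 0.69]
yaw -
(0.44, -0.069, 0.35) 2.4 [-0.76  0.11  0.91  2.09 -0.1   0.98  2.6 ] clear [0.205 0.148] elbow [0.06 0.01 0.89]
(0.44, -0.069, 0.063) 2.4 [-0.22  0.6   0.37  2.35 -0.75  0.31  3.22] clear [0.132 0.148] elbow [0.34 0.04 0.79]
loop
(0.66, -0.15, 0.3) 1.444 [-0.43  0.63  0.95  1.69 -0.56  1.12  2.12] clear [0.147 0.208] elbow [0.33 0.12 0.78]
(0.66, -0.15, 0.2) 1.444 [-0.38  0.72  0.86  1.77 -0.66  0.96  2.2 ] clear [0.134 0.216] elbow [0.38 0.12 0.75]
(0.45, -0.17, 0.2) 1.444 [-0.41  0.48  0.93  2.2  -0.59  0.73  2.37] clear [0.14  0.216] elbow [0.26 0.08 0.83]
(0.45, -0.07, 0.2) 1.444 [-0.66  0.46  0.97  2.25 -0.6   0.71  2.18] clear [0.165 0.148] elbow [0.23 0.14 0.83]
(0.44, -0.069, 0.063) 1.444 [-0.35  0.64  0.56  2.35 -0.99  0.4   2.52] clear [0.12  0.148] elbow [0.35 0.09 0.77]
```

```bash
python3 -c "
from h import *
f=grab_frame('top'); print(px2w(f,273,323,.114)); print(px2w(f,275,293,.024)); 
c,x,y=bal(); p=c-.105*x+.055*y; print(p); rel([*p,.35],1.4438)"
```

```text
[0.43080205 0.06245291 0.114     ]
[0.50351342 0.09935802 0.024     ]
[ 0.44007906 -0.06873027]
t 8.6 tcp [ 0.5518 -0.1365  0.3454] F [-0.7  0.  -0.9] j [-0.57  0.45  1.05  1.85 -0.43  1.13  2.08] gap 0.0
shift cm [ -0.02   5.27 -11.96]
[[-0.033  0.13   0.991]
 [ 0.01   0.992 -0.129]
 [-0.999  0.006 -0.034]]
turn [-0.003 -0.034 -0.006]
```

carry_out(moves=[[[0, -0.034, -0.006], [0, 1.3, -3], 1], [[0, 0, 0], [0, 1.3, -3], 1], [[0, 0, 0], [0, 1.3, -3], 1], [[0, 0, 0], [0, 1.3, -3], 1], [[0, 0, 0], [0, 0, 0], 1]])

```text
time: 9.1
tcp_pos: [0.4276, -0.0638, 0.3365]
tool_rot: [0.098, 1.594, -0.103]
wrist_force: [0.6, 0.3, -0.6]
finger_gap: -0.001
```

```bash
python3 -c "
from h import *
c,x,y=bal(); p=c-.105*x+.055*y; rel([*p,.15],1.4438)
f=grab_frame('side'); g=grab_frame('top')
A=cv2.resize(f['image'][200:400,310:490],None,fx=2.2,fy=2.2,interpolation=2)
B=cv2.resize(g['image'][200:400,290:470],None,fx=2.2,fy=2.2,interpolation=2)
cv2.imwrite('pics/s4.png',np.hstack([B,A])[:,:,::-1])"
```

```text
t 9.1 tcp [ 0.4276 -0.0638  0.3365] F [ 0.6  0.3 -0.6] j [-1.02  0.21  1.26  2.13 -0.23  0.99  1.81] gap -0.0
shift cm [18.61 -0.24  1.77]
[[-0.025  0.127  0.992]
 [-0.002  0.992 -0.127]
 [-1.    -0.005 -0.025]]
turn [-0.001 -0.025  0.005]
```

View pics/s4.png

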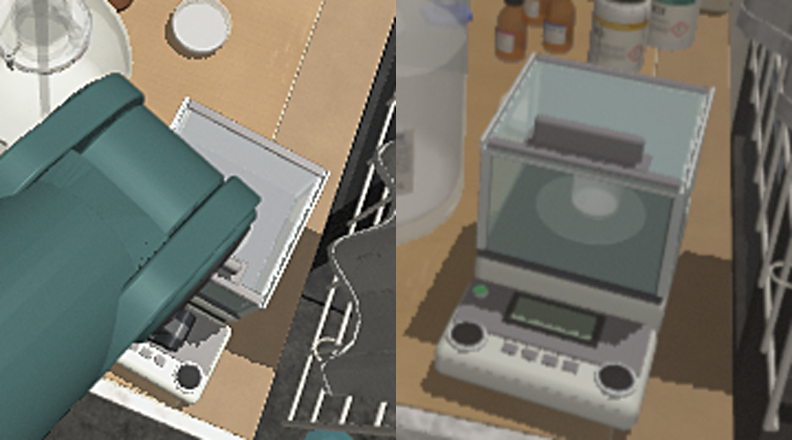

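Both halves show the lid flush with the front of the chamber (front edge from (485,145) to (685,188) on the right). The beaker stands inside, and the left window is at (466,335). Now I'll go down over it.

carry_out(moves=[[[0, -0.025, 0.005], [3.5, -0.2, 1.5], 1], [[0, 0, 0], [3.5, 0, 0], 1], [[0, 0, 0], [3.5, 0, 0], 1], [[0, 0, 0], [3.5, 0, 0], 1], [[0, 0, 0], [2.5, 0, 0], 1], [[0, 0, 0], [0, 0, 0], 1]])

```text
time: 9.8
tcp_pos: [0.4551, -0.0765, 0.1641]
tool_rot: [0.097, 1.561, -0.111]
wrist_force: [0.2, 0.4, 0.4]
finger_gap: -0.0
```

```bash
python3 -c "
from sim import *
c,x,y=bal(); p=c-.105*x+.055*y; rel([*p,.064],1.4438); print(clear(get_obs()['joint_pos']))"
```

```text
t 9.8 tcp [ 0.4551 -0.0765  0.1641] F [0.2 0.4 0.4] j [-0.56  0.5   0.84  2.27 -0.66  0.61  2.22] gap -0.0
shift cm [ 9.99  0.66 -1.68]
[[ 0.007  0.132  0.991]
 [-0.01   0.991 -0.132]
 [-1.    -0.009  0.008]]
turn [-0.005  0.008  0.009]
(np.float64(0.15226787993975197), np.float64(0.15089881326245874))
```

Approach the last 10 cm more slowly, correcting drift.

carry_out(moves=[[[0, 0.008, 0.009], [0, 0.6, -1.7], 1], [[0, 0, 0], [2, 0, -0.2], 1], [[0, 0, 0], [2, 0, -0.2], 1], [[0, 0, 0], [2, 0, -0.2], 1], [[0, 0, 0], [0, 0, 0], 1]])

```text
time: 10.3
tcp_pos: [0.4394, -0.0747, 0.1036]
tool_rot: [0.108, 1.563, -0.114]
wrist_force: [0.1, -0.5, 0.5]
finger_gap: -0.0
```

```bash
python3 -c "
from sim import *
c,x,y=bal(); p=c-.105*x+.055*y; rel([*p,.063],1.4438); print(clear(get_obs()['joint_pos']))"
```

```text
t 10.3 tcp [ 0.4394 -0.0747  0.1036] F [ 0.1 -0.5  0.5] j [-0.42  0.57  0.66  2.34 -0.83  0.46  2.37] gap -0.0
shift cm [ 4.06  0.61 -0.04]
[[ 0.005  0.141  0.99 ]
 [-0.004  0.99  -0.141]
 [-1.    -0.003  0.006]]
turn [-0.014  0.006  0.003]
(np.float64(0.13508025759606623), np.float64(0.1529189134791881))
```

carry_out(moves=[[[-0.01, 0.006, 0.003], [1.4, 0.6, 0], 1], [[0, 0, 0], [1.4, 0.1, -0.1], 1], [[0, 0, 0], [1.1, 0.1, -0.1], 1], [[0, 0, 0], [0, 0, 0], 1]])

```text
time: 10.7
tcp_pos: [0.4458, -0.0704, 0.0671]
tool_rot: [0.105, 1.559, -0.107]
wrist_force: [0.3, 0.7, 0.1]
finger_gap: 0.002
```

```bash
python3 -c "
from sim import *
c,x,y=bal(); p=c-.105*x+.055*y; rel([*p,.063],1.4438); print(clear(get_obs()['joint_pos']))
f=grab_frame('side'); save(f,'s5.png',(310,190,490,390),3)"
```

```text
t 10.7 tcp [ 0.4458 -0.0704  0.0671] F [0.3 0.7 0.1] j [-0.33  0.63  0.53  2.35 -0.94  0.38  2.46] gap 0.0
shift cm [ 0.41  0.09 -0.6 ]
[[ 0.009  0.135  0.991]
 [-0.002  0.991 -0.134]
 [-1.    -0.001  0.009]]
turn [-0.008  0.009  0.001]
(np.float64(0.12364830839431928), np.float64(0.14968786056145503))
```

View pics/s5.png

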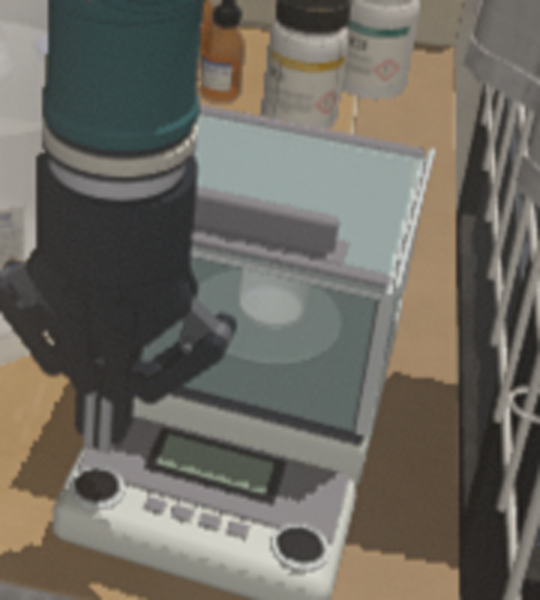

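The fingertips at crop (95,445) stand just above and slightly behind the left window (97,487). The lid is still shut. I'll do the final centring and then hold.

carry_out(moves=[[[-0.008, 0.009, 0], [0.4, 0.1, -0.6], 1], [[0, 0, 0], [0, 0, 0], 1], [[0, 0, 0], [0, 0, 0], 1], [[0, 0, 0], [0, 0, 0], 1], [[0, 0, 0], [0, 0, 0], 1]])

```text
time: 11.25
tcp_pos: [0.4428, -0.0699, 0.0661]
tool_rot: [0.098, 1.562, -0.101]
wrist_force: [-0.3, 0.5, 0.5]
finger_gap: 0.001
```

```bash
python3 -c "
from h import *
c,x,y=bal(); p=c-.105*x+.055*y; rel([*p,.063],1.4438)"
```

```text
t 11.25 tcp [ 0.4428 -0.0699  0.0661] F [-0.3  0.5  0.5] j [-0.33  0.63  0.53  2.35 -0.95  0.37  2.47] gap 0.0
shift cm [ 0.31  0.09 -0.29]
[[ 0.006  0.127  0.992]
 [-0.002  0.992 -0.127]
 [-1.    -0.001  0.007]]
turn [0.    0.007 0.001]
```

carry_out(moves=[[[0, 0.007, 0], [0.4, 0.1, -0.4], 1], [[0, 0, 0], [0, 0, 0], 1], [[0, 0, 0], [0, 0, 0], 1], [[0, 0, 0], [0, 0, 0], 1], [[0, 0, 0], [0, 0, 0], 1], [[0, 0, 0], [0, 0, 0], 1], [[0, 0, 0], [0, 0, 0], 1], [[0, 0, 0], [0, 0, 0], 1], [[0, 0, 0], [0, 0, 0], 1], [[0, 0, 0], [0, 0, 0], 1], [[0, 0, 0], [0, 0, 0], 1], [[0, 0, 0], [0, 0, 0], 1]])

```text
time: 12.45
tcp_pos: [0.4387, -0.0682, 0.0618]
tool_rot: [0.099, 1.57, -0.101]
wrist_force: [0.3, 0.6, 0.1]
finger_gap: -0.001
```

carry_out(moves=[[[0, 0, 0], [0, 0, 0], 1], [[0, 0, 0], [0, 0, 0], 1], [[0, 0, 0], [0, 0, 0], 1], [[0, 0, 0], [0, 0, 0], 1], [[0, 0, 0], [0, 0, 0], 1], [[0, 0, 0], [0, 0, 0], 1], [[0, 0, 0], [0, 0, 0], 1], [[0, 0, 0], [0, 0, 0], 1], [[0, 0, 0], [0, 0, 0], 1], [[0, 0, 0], [0, 0, 0], 1], [[0, 0, 0], [0, 0, 0], 1], [[0, 0, 0], [0, 0, 0], 1]])

```text
time: 13.65
tcp_pos: [0.4387, -0.0682, 0.0618]
tool_rot: [0.099, 1.57, -0.1]
wrist_force: [-0.9, 0.1, -0.2]
finger_gap: -0.004
```

carry_out(moves=[[[0, 0, 0], [0, 0, 0], 1], [[0, 0, 0], [0, 0, 0], 1], [[0, 0, 0], [0, 0, 0], 1], [[0, 0, 0], [0, 0, 0], 1], [[0, 0, 0], [0, 0, 0], 1], [[0, 0, 0], [0, 0, 0], 1], [[0, 0, 0], [0, 0, 0], 1], [[0, 0, 0], [0, 0, 0], 1], [[0, 0, 0], [0, 0, 0], 1], [[0, 0, 0], [0, 0, 0], 1], [[0, 0, 0], [0, 0, 0], 1], [[0, 0, 0], [0, 0, 0], 1]])

```text
time: 14.85
tcp_pos: [0.4387, -0.0682, 0.0618]
tool_rot: [0.099, 1.57, -0.101]
wrist_force: [1.0, -0.8, 0.4]
finger_gap: 0.003
```

```bash
python3 - <<'E'
from sim import *
c,x,y=bal(); p=c-.105*x+.055*y; rel([*p,.063],1.4438)
q=np.array(get_obs()["joint_pos"]); Y=down(1.444)
b=c-.045*x
for tp in((*p,.25),(*b,.25),(*b,.166),(*(c+.075*x),.166)):
    q,tr=go(q,np.array(tp),Y); print(np.round(tp,3),q.round(2),np.array([clear(t) for t in tr]).min(0).round(3))
E
```

```text
t 14.85 tcp [ 0.4387 -0.0682  0.0618] F [ 1.  -0.8  0.4] j [-0.32  0.63  0.52  2.36 -0.95  0.37  2.47] gap 0.0
shift cm [-0.12 -0.03  0.15]
[[-0.001  0.126  0.992]
 [-0.001  0.992 -0.126]
 [-1.    -0.001 -0.001]]
turn [ 0.    -0.001  0.001]
[ 0.44  -0.069  0.25 ] [-0.77  0.36  1.06  2.22 -0.44  0.79  2.03] [0.123 0.147]
[ 0.493 -0.131  0.25 ] [-0.55  0.45  0.98  2.1  -0.5   0.85  2.17] [0.197 0.155]
[ 0.493 -0.131  0.166] [-0.42  0.56  0.83  2.17 -0.66  0.69  2.31] [0.195 0.205]
[ 0.612 -0.146  0.166] [-0.36  0.69  0.81  1.91 -0.67  0.84  2.24] [0.159 0.206]
```

The hold lasted over 3.4 s at 24 mm above the window, untouched. Next I'll lift and move to the front of the bar.

carry_out(moves=[[[0, 0, 0], [-2, 0, 0], 1], [[0, 0, 0], [-3, 0, 0], 1], [[0, 0, 0], [-3.5, 0, 0], 1], [[0, 0, 0], [-3.5, 0, 0], 1], [[0, 0, 0], [-3.5, 0, 0], 1], [[0, 0, 0], [-3.5, 0, 0], 1], [[0, 0, 0], [0, 0, 0], 1]])

```text
time: 15.55
tcp_pos: [0.4377, -0.0685, 0.2574]
tool_rot: [0.101, 1.576, -0.102]
wrist_force: [0.8, -0.4, -0.3]
finger_gap: -0.003
```

```bash
python3 -c "
from h import *
c,x,y=bal(); p=c-.05*x; rel([*p,.25],1.4438)"
```

```text
t 15.55 tcp [ 0.4377 -0.0685  0.2574] F [ 0.8 -0.4 -0.3] j [-0.79  0.35  1.09  2.21 -0.43  0.81  2.02] gap -0.0
shift cm [ 0.7  -5.48  5.75]
[[-0.008  0.129  0.992]
 [-0.     0.992 -0.129]
 [-1.    -0.001 -0.008]]
turn [-0.002 -0.008  0.001]
```

carry_out(moves=[[[0, 0, 0], [0, -1.8, 1.9], 1], [[0, 0, 0], [0, -1.8, 1.9], 1], [[0, -0.008, 0], [0, -1.8, 1.9], 1], [[0, 0, 0], [2, 0, 0], 1], [[0, 0, 0], [2, 0, 0], 1], [[0, 0, 0], [0, 0, 0], 1]])

```text
time: 16.15
tcp_pos: [0.4874, -0.1285, 0.2135]
tool_rot: [0.1, 1.571, -0.095]
wrist_force: [-1.0, 1.0, 0.7]
finger_gap: -0.001
```

```bash
python3 -c "
from h import *
c,x,y=bal(); p=c-.05*x; rel([*p,.166],1.4438)"
```

```text
t 16.15 tcp [ 0.4874 -0.1285  0.2135] F [-1.   1.   0.7] j [-0.5   0.49  0.93  2.14 -0.57  0.78  2.24] gap -0.0
shift cm [ 4.75 -0.19  0.05]
[[-0.002  0.124  0.992]
 [ 0.004  0.992 -0.124]
 [-1.     0.003 -0.002]]
turn [ 0.003 -0.002 -0.003]
```

carry_out(moves=[[[0, 0, 0], [1.5, -0.2, -0.1], 1], [[0, 0, 0], [1.5, 0, -0.1], 1], [[0, 0, 0], [1.4, 0, 0], 1], [[0, 0, 0], [0, 0, 0], 1]])

```text
time: 16.55
tcp_pos: [0.4842, -0.1296, 0.168]
tool_rot: [0.102, 1.572, -0.094]
wrist_force: [-0.0, 0.4, 0.1]
finger_gap: 0.004
```

```bash
python3 st.py
```

```text
t 16.55 tcp [ 0.4842 -0.1296  0.168 ] F [-0.   0.4  0.1] j [-0.43  0.55  0.84  2.18 -0.66  0.69  2.32] gap 0.0
shift cm [ 0.18 -0.03  5.36]
[[-0.004  0.125  0.992]
 [ 0.005  0.992 -0.125]
 [-1.     0.005 -0.004]]
turn [ 0.002 -0.004 -0.005]
bal [-0.05355962  0.00016527]
```

carry_out(moves=[[[0, 0, 0], [0.1, 0, 0.8], 1], [[0, 0, 0], [0, 0, 0.8], 1], [[0, 0, 0], [0, 0, 0.8], 1], [[0, 0, 0], [0, 0, 0.8], 1], [[0, 0, 0], [0, 0, 0.8], 1], [[0, 0, 0], [0, 0, 0.8], 1], [[0, 0, 0], [0, 0, 0.8], 1], [[0, 0, 0], [0, 0, 0.8], 1]])

```text
time: 17.35
tcp_pos: [0.5516, -0.1375, 0.1681]
tool_rot: [0.103, 1.575, -0.092]
wrist_force: [-0.9, 0.2, 1.1]
finger_gap: 0.005
```

```bash
python3 st.py
```

```text
t 17.35 tcp [ 0.5516 -0.1375  0.1681] F [-0.9  0.2  1.1] j [-0.39  0.62  0.82  2.04 -0.67  0.78  2.28] gap 0.0
shift cm [ 0.22 -0.09 -1.43]
[[-0.006  0.124  0.992]
 [ 0.007  0.992 -0.124]
 [-1.     0.006 -0.007]]
turn [ 0.003 -0.007 -0.006]
bal [0.01432131 0.00088646]
```

carry_out(moves=[[[0, -0.007, -0.006], [0.2, 0, 0.8], 1], [[0, 0, 0], [0, 0, 0.8], 1], [[0, 0, 0], [0, 0, 0.8], 1], [[0, 0, 0], [0, 0, 0.8], 1], [[0, 0, 0], [0, 0, 0.8], 1], [[0, 0, 0], [0, 0, 0.6], 1]])

```text
time: 17.95
tcp_pos: [0.6018, -0.1434, 0.1659]
tool_rot: [0.097, 1.568, -0.097]
wrist_force: [-2.0, 0.4, 2.0]
finger_gap: -0.003
```

```bash
python3 st.py
```

```text
t 17.95 tcp [ 0.6018 -0.1434  0.1659] F [-2.   0.4  2. ] j [-0.37  0.68  0.81  1.93 -0.67  0.82  2.26] gap -0.0
shift cm [-0.02 -0.12 -6.48]
[[ 0.001  0.123  0.992]
 [ 0.     0.992 -0.123]
 [-1.     0.     0.001]]
turn [ 0.004  0.001 -0.   ]
bal [0.06482934 0.0014745 ]
```

Another ~1 cm to the back stop.

carry_out(moves=[[[0, 0, 0], [0, 0, 0.5], 1], [[0, 0, 0], [0, 0, 0.4], 1]])

```text
time: 18.15
tcp_pos: [0.6119, -0.1445, 0.1658]
tool_rot: [0.097, 1.568, -0.096]
wrist_force: [-3.0, -0.3, 2.1]
finger_gap: -0.001
```

carry_out(moves=[[[0, 0, 0], [0, 0, 0.4], 1]])

```text
time: 18.25
tcp_pos: [0.6119, -0.1445, 0.1655]
tool_rot: [0.099, 1.577, -0.094]
wrist_force: [-14.1, 3.5, 11.3]
finger_gap: -0.001
```

carry_out(moves=[[[0, 0, 0], [0, 0, 0.4], 1]])

```text
time: 18.35
tcp_pos: [0.6118, -0.1445, 0.1652]
tool_rot: [0.102, 1.586, -0.092]
wrist_force: [-8.7, 3.0, 7.8]
finger_gap: -0.001
```

```bash
python3 st.py
```

```text
t 18.35 tcp [ 0.6118 -0.1445  0.1652] F [-8.7  3.   7.8] j [-0.36  0.7   0.81  1.9  -0.67  0.86  2.25] gap -0.0
shift cm [ 0.05 -0.13 -7.49]
[[-0.016  0.123  0.992]
 [ 0.008  0.992 -0.123]
 [-1.     0.005 -0.017]]
turn [ 0.003 -0.017 -0.005]
bal [0.07491922 0.0015914 ]
```

The tip stopped at .075, exactly 100 mm from the shut contact, with 14 N of contact force. I'll back off and lift clear.

carry_out(moves=[[[0, 0, 0], [0, 0, -0.8], 1], [[0, -0.017, -0.005], [0, 0, -1], 1], [[0, 0, 0], [-2, 0, -0.2], 1], [[0, 0, 0], [-3.5, 0, 0], 1], [[0, 0, 0], [-3.5, 0, 0], 1], [[0, 0, 0], [-3.5, 0, 0], 1], [[0, 0, 0], [-3.5, 0, 0], 1], [[0, 0, 0], [0, 0, 0], 1], [[0, 0, 0], [0, 0, 0], 1]])

```text
time: 19.25
tcp_pos: [0.5967, -0.1455, 0.3418]
tool_rot: [0.096, 1.55, -0.105]
wrist_force: [-0.1, -0.7, -1.0]
finger_gap: 0.002
```

```bash
python3 - <<'E'
from h import *
c,x,y=bal(); rel([*c,.35],1.444)
f=grab_frame('side'); save(f,'s6.png')
E
```

```text
t 19.25 tcp [ 0.5967 -0.1455  0.3418] F [-0.1 -0.7 -1. ] j [-0.52  0.49  1.01  1.79 -0.47  1.1   2.09] gap 0.0
shift cm [-0.93  0.12 -6.  ]
[[ 0.018  0.128  0.992]
 [-0.007  0.992 -0.127]
 [-1.    -0.005  0.019]]
turn [-0.001  0.019  0.005]
```

View pics/s6.png

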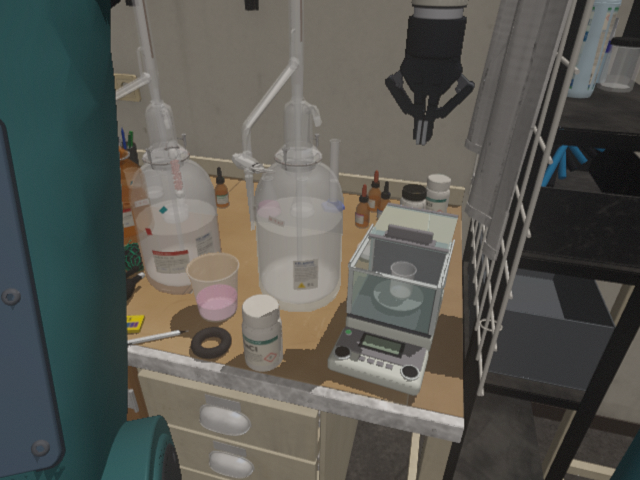

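The lid's bar is now at (411,236), farther back than at the start (406,242). The beaker, jar, ring, cup and pen stand where they were, and the gripper is clear at (422,140). I'm handing in.

```bash
python3 -c "
from h import *
arm.job_done(); print(get_obs()['time'])"
```

```text
the job is handed in; nothing more can be done
the job is handed in; nothing more can be done
```

The job is done and handed in at about 19 s of robot time, well inside the 64 s limit; no verdict came back.

- **Shutting the lid:** I pushed the bar's back face with the closed fingertips until the lid stopped with 13 N along the push. The picture afterwards showed its front edge flush with the chamber.
- **Tare:** The fingertips were held straight down about 24 mm above the left-hand window, 2 mm or less from its measured centre. The hold lasted about 3.5 s with the lid shut and showed no contact force beyond sensor noise.
- **Opening the lid:** I pushed the bar's front face until the lid stopped with 14 N along the push. From my readings, the push ended where I worked out a full 100 mm of travel from the shut position would end.
- **Last checks:** The gripper hung clear at z = 0.34 m with wrist force about 1 N, which is sensor noise. The final side picture showed the lid open and the beaker, jar, ring, cup and pen where they stood. I did not check the stopper separately, and the arm hid part of the left end of the bench.

Each stop was a rigid bump lasting 0.1 to 0.2 s, with wrist force peaking at about 18 N in total. None of the checks failed or disagreed.

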